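# Gauge the culture, then hold the incubator lid at its mark

### The job

Measure the culture dish (or banded stack of two) that stands under the bench height gauge: press the gauge's cap down until its foot bears firmly on the dish, keep it there for about a second without forcing it, then let the gauge rise again. After that lift the spring-shut incubator lid (it has a steel bar handle) until the red pointers on its sides stand at the green marks if the gauge read a single dish (green band), or at the orange marks if it read a stack of two (orange band). Finish still holding the lid steady there with the gripper, and leave the dishes, dropper bottle and tube rack where they are.

Things in the scene. Friction and masses are not known exactly. Their poses are not given: they have to be found in the camera images.
- incubator: White dish incubator fixed to the bench, an open tub 220 (x) x 240 (y) x 85 mm high with a blue panel on the front (-x) side; origin at the centre of its underside. Steel arcs with green and orange marks stand at y = +134 and -134 mm, up to 216 mm above the bench. It is on the robot's left or right, the gauge on the other side. Lid hinged along the far (+x) top rim.
- lid_angle (a joint): Angle of the incubator's grey lid (rad): 0 shut, grows as the front edge rises, limit 1.2. 0.40 = pointers at the green marks, 0.75 = at the orange marks (each mark is 20 mm long on the arc, 0.067 rad either way). Hinge spring and weight pull the lid shut: about 3 to 6 N at the bar; let go, it falls shut.
- lid: The incubator's grey lid with its bar, 215 x 238 x 18 mm; origin on the middle of the hinge axis, axes those of the incubator turned by the lid angle; shut, it reaches from the hinge towards -x.
- gauge: The gauge's moving plunger (cap, rod, red pointer, foot); its origin is the gauge stand's origin lowered by the travel.
- lid_hinge (a point): Point in the middle of the hinge axis, which runs along the incubator's y; incubator frame (105, 0, 90) mm. Fixed.
- lid_bar (a point): Steel bar handle of the lid: round, 12 mm thick, 120 mm long along y, 42 mm clear height from the lid's top face to the bar's centre line... this point is the bar's middle, on its centre line. With the lid shut it is 185 mm from the hinge towards -x and 57 mm above it (147 mm above the bench); it swings with the lid about the hinge.
- lid_pointer (a point): Tip of the red pointer on the lid's -y side (another is on the +y side), 150 mm from the hinge axis.
- green_mark (a point): Centre of the green mark on the -y arc of the incubator, 150 mm from the hinge axis: where the pointer must stand for a single dish (lid 0.40 rad).
- orange_mark (a point): Centre of the orange mark on the -y arc of the incubator: where the pointer must stand for a stack of two (lid 0.75 rad).
- gauge_stand: Height gauge fixed to the bench: column 85 mm behind (+x) the plunger axis carrying a grey arm (top 100 mm above the bench) over the dish, and a white scale plate 47 mm to its +y side (30 mm in x, top 166 mm above the bench) with a green and an orange band. Origin on the bench under the plunger axis, z up.
- gauge_travel (a joint): How far the sprung plunger is pressed down (m): 0 up at rest, 0.050 at the stop. About 0.046 with the foot on a single dish (red pointer in the green band), 0.030 on a stack of two (orange band). The spring pushes back with 2 N at the top to 6 N at 0.050 and lifts the plunger when let go; a steady 9 to 12 N on the cap seats the foot firmly on the dish.
- gauge_cap (a point): Centre of the top face of the gauge's black press cap, 36 mm across and 14 mm thick; 168 mm above the bench at rest. Press it straight down.
- gauge_foot (a point): Steel foot of the gauge, a disc 28 mm across, on the plunger axis; this point is the centre of its underside, 62 mm above the bench at rest.
- dish_single: One yellow culture dish, 90 mm across and 16 mm high, loose on the bench; origin at the centre of its underside. Stands either under the gauge foot or behind the gauge.
- dish_stack: Stack of two red culture dishes banded into one piece, 90 mm across and 32 mm high, loose on the bench; origin at the centre of its underside. Stands where the single dish does not.
- dropper: Amber dropper bottle, 32 mm across, 75 mm high, standing loose in front of the gauge; origin at the centre of its underside.
- tube_rack: White tube rack 70 x 110 x 45 mm, loose, empty, in front of the incubator; origin at the centre of its underside.

How it is judged:
By the outcome, as a careful person would: the job done as asked, in the order asked, and still so for the second after the job is handed in, while the arm keeps its last pose, push and grip.
It also fails if it takes over 64 s, if anything falls off the work surface, if the arm or the gripper's body presses on something with over 40 N, if the wrist force passes 120 N, or if a joint passes its speed limit or range.

### The arm

A 7-joint arm with a two-finger parallel gripper is mounted at the origin on the work surface. World frame = base frame: x ahead of the robot, y to its left, z up, the work surface at z = 0. Lengths are in m, angles in rad, forces in N, time in s.
With the tool pointing down it reaches from about 0.4 to 0.85 m from the base axis. Payload 10.4 kg.
Tool frame: the origin (TCP) lies midway between the tips of the shut fingers; the grasp point (between the pads) lies 19 mm behind it; z points along the fingers, y is the line along which they close (so a half turn about z gives the same grasp; the last joint's range is limited). The gripper opens to 87 mm and grips with 3 to 60 N. Pads are 19 mm wide; open, the fingers measure 117 mm over their backs; the gripper's body (75 mm by 190 mm) begins 51 mm behind the grasp point.
Start: joints at [1.251, 0.332, -0.065, 1.46, 0.022, 1.35, -0.088], TCP at [0.183, -0.598, 0.223] pointing down, gripper open.
Joint ranges: [-2.6, 2.6], [-0.5, 2.12], [-1.47, 1.34], [0.16, 2.42], [-1.27, 4.41], [0.06, 2.06], [-2.6, 2.6]. Speed limits (rad/s): [2.22, 2.22, 2.79, 2.79, 3.14, 3.14, 3.14].

### API

Orientations are given as a unit quaternion [x, y, z, w].
In Python, from bench import r gives the robot as it stands.
- The arm moves only by the tool arm_command, never from a script. Its argument "moves" is one flat list of numbers, 4 for each row, row after row: the shift along the tool's x, y, z in cm, then the turn about the tool's z in degrees. A call has 1 to 12 rows; each row shifts and turns the commanded pose from where the row before left it, along the tool's axes as they then stand; what a row does not reach is not made up. A row lasts 1/12 s, in which the tool goes at most 41.7 mm and 7.16 degrees, less where a joint would pass 70% of its speed; a pose out of reach is approached as far as the arm can. A call with a gripper value outside its range is refused whole. "fingers" is the opening in per cent of the stroke, from 0 (shut) to 100 (fully open), set as the call begins (left out, the last holds). The fingers move at their own pace and stop on an object; "squeeze" is the grip in N (left out, the last holds). Time passes only in rows, so rows that do not move let the fingers close. It gives the time, the measured TCP pose, the force, the opening and the grip force at its end, in the units of the state.
- r.read_state(): the state, without advancing time (a new reading comes with each control period).
- r.camera(name): name is "side" or "top" or "wrist"; returns the picture (420x560x3 uint8, red, green, blue); there is no depth.
- r.camera_info(name): a dict with "fx", "fy", "cx", "cy" (pixels), "origin" and "attitude" of the camera in the world. Camera axes: x right, y up, looking along -z (the intrinsics and any distortion apply to the point x, -y, -z); pixel columns grow to the right and rows downward; lengths in m; the calibration is good to about 2 mm. A picture is of the moment at which its call begins: read the wrist's pose just before it. camera_info takes no time and is no camera call; for the wrist camera it gives the pose at the moment of the call.
- r.close_job(): hands the job in; it is judged then, once.
The state is a dict: "time": time; "joint_positions": joint angles; "joint_vel": joint speeds; "joint_torque": joint torques, N m; "ee_pos": TCP position; "eef_rot": TCP orientation; "ft_force": force on the tool from outside, world axes, zero at the start; "torque": the same for the moment, N m; "width": finger opening in m; "grip_force": force on a finger pad.
Only numpy, scipy, OpenCV 4.12 (cv2) and the standard library are available. Lean on these libraries where they do the work, as an engineer would, in place of code of your own. Each camera call takes 0.05 s, during which the arm holds its last target. There are 200 camera calls.

## Working session

There is one attempt and no reset: what is moved stays moved. The work goes in short steps, Python scripts to look and compute and a tool call to move; the robot and the scene stay as the last step left them, time stands still between calls to the robot, and variables do not carry over. Pictures are saved under pics/ and viewed, at most 10 in all, crops included, and the job is handed in when it is done.

Besides the shell and the picture viewer there is one more tool, called by a JSON object that holds its "api" and its "payload", one argument or row to a line. arm_command: Moves the arm, as the interface text tells. Its arguments: {"type":"object","properties":{"moves":{"type":"array"},"fingers":{"type":"number"},"squeeze":{"type":"number"}},"required":["moves"]}

```bash
mkdir -p pics
python3 - <<'E'
from bench import r
import cv2
s=r.read_state(); print({k:s[k] for k in('time','ee_pos','eef_rot','ft_force','width')})
for n in('top','side'):
    im=r.camera(n); cv2.imwrite(f'pics/{n}0.png',im[:,:,::-1]); print(n,r.camera_info(n))
print(r.camera_info('wrist'))
E
```

```text
{'time': 0.0, 'ee_pos': array([ 0.18267814, -0.59730548,  0.22177392]), 'eef_rot': array([ 9.89008393e-01,  1.47857765e-01, -1.31054883e-04, -6.80463519e-04]), 'ft_force': array([ 0.16995737,  0.09419293, -0.16361923]), 'width': 0.08737758626368934}
top {'fx': 484.374933241516, 'fy': 484.374933241516, 'cx': 275.45825571009163, 'cy': 205.10084182933196, 'origin': array([ 0.36164401, -0.0516567 ,  1.40776712]), 'attitude': array([ 0.06109683, -0.07004906, -0.70147059,  0.70661115])}
side {'fx': 381.50678537322227, 'fy': 381.50678537322227, 'cx': 277.4340311199023, 'cy': 216.33465972736164, 'origin': array([ 0.82060794, -0.73568116,  0.59422064]), 'attitude': array([0.4660564 , 0.0740765 , 0.1552484 , 0.86787213])}
{'fx': 290.4728593714879, 'fy': 290.4728593714879, 'cx': 276.40447107475654, 'cy': 208.68197043816383, 'origin': array([ 0.25658336, -0.57444989,  0.38364066]), 'attitude': array([-0.11481641,  0.08593321, -0.58880794,  0.79544823])}
```

View pics/top0.png

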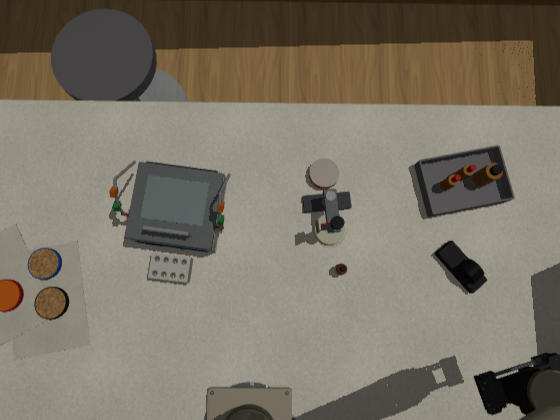

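View pics/side0.png

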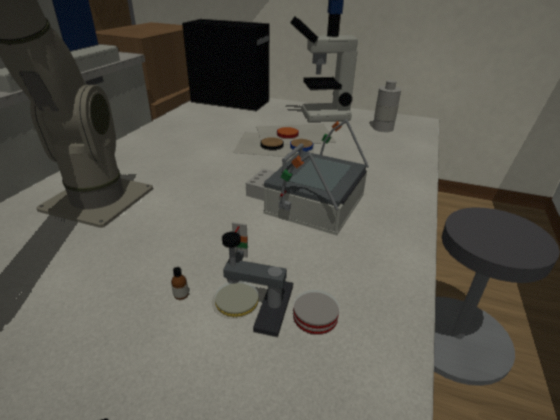

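The yellow single dish is under the gauge: top view, cap near (337,223), bar near (142–188,233). The red stack is behind it at (323,173). I'll enlarge both regions for more precise pixel positions.

```bash
cat > h.py <<'E'
from bench import r
import numpy as np, cv2
from scipy.spatial.transform import Rotation as R
def ray(n,u,v,info=None):
    c=info or r.camera_info(n)
    d=R.from_quat(c['attitude']).apply([(u-c['cx'])/c['fx'],-(v-c['cy'])/c['fy'],-1])
    return np.array(c['origin']),d
def onz(n,u,v,z,info=None):
    o,d=ray(n,u,v,info); return o+d*(z-o[2])/d[2]
def two(a,b):
    (o1,d1),(o2,d2)=a,b
    t=np.linalg.lstsq(np.c_[d1,-d2],o2-o1,rcond=None)[0]
    p,q=o1+t[0]*d1,o2+t[1]*d2; return (p+q)/2,np.linalg.norm(p-q)
def proj(n,p,info=None):
    c=info or r.camera_info(n); q=R.from_quat(c['attitude']).inv().apply(np.array(p)-c['origin'])
    return c['cx']-c['fx']*q[...,0]/q[...,2], c['cy']+c['fy']*q[...,1]/q[...,2]
E
python3 - <<'E'
from h import *
t=cv2.imread('pics/top0.png'); s=cv2.imread('pics/side0.png')
k=lambda im,x,y:cv2.resize(im[y:y+75,x:x+130],None,fx=3,fy=3,interpolation=cv2.INTER_CUBIC)
a=cv2.resize(t[155:285,105:235],None,fx=3,fy=3,interpolation=cv2.INTER_CUBIC)
b=cv2.resize(t[155:285,275:405],None,fx=3,fy=3,interpolation=cv2.INTER_CUBIC)
cv2.imwrite('pics/crop1.png',np.hstack([a,b]))
print('cap',onz('top',337,222.5,.168), two(ray('top',337,222.5),ray('side',231,239)))
for p in((142,233),(188,234)): print('bar',onz('top',*p,.147))
E
```

```text
cap [ 0.55015573 -0.22648032  0.168     ] (array([ 0.55180809, -0.22690528,  0.16199819]), np.float64(0.001699526451567087))
bar [0.52152434 0.28102153 0.147     ]
bar [0.51982652 0.16110925 0.147     ]
```

View pics/crop1.png

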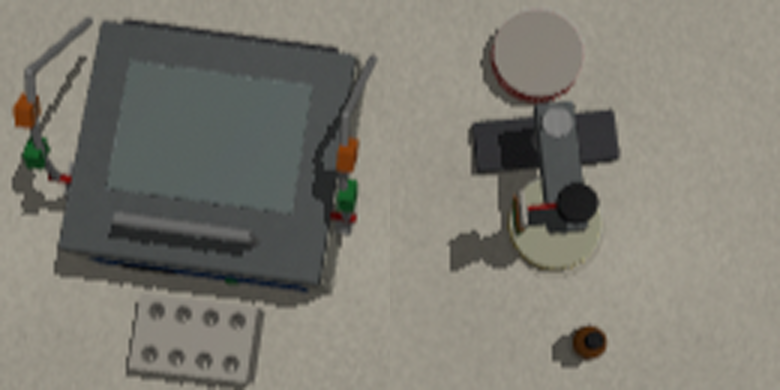

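{"api": "arm_command", "payload": {
  "moves": [3.5,-1.9,-0.35,0,3.5,-1.9,-0.35,0,3.5,-1.9,-0.35,0,3.5,-1.9,-0.35,0,3.5,-1.9,-0.35,0,3.5,-1.9,-0.35,0,3.5,-1.9,-0.35,0,3.5,-1.9,-0.35,0,3.5,-1.9,-0.35,0,3.5,-1.9,-0.35,0,3.5,-1.9,-0.35,0,3.5,-1.9,-0.35,0],
  "fingers": 0,
  "squeeze": 20
}}

```text
time: 1.1
ee_pos: [0.5186, -0.2552, 0.2646]
eef_rot: [0.989, 0.148, -0.0, 0.0]
ft_force: [0.5, -0.5, 0.5]
width: 0.015
grip_force: 0.0
```

Run:
```python
from h import *
c=onz('top',337.3,222.7,.168); a=onz('top',142.7,228,.147); b=onz('top',190.7,234.7,.147)
print('cap',c,'bar',a,b,(a+b)/2,'len',np.linalg.norm(a-b),'dir deg',np.degrees(np.arctan2(*(a-b)[[1,0]])))
# green/orange marks pixel check
s=r.read_state(); p=s['ee_pos']; Rt=R.from_quat(s['eef_rot']); print(s['time'],p,'yaw',Rt.as_euler('zyx',degrees=True))
print('to cap in tool cm',Rt.inv().apply(c-p)*100, s['joint_positions'].round(2))
```

```text
cap [ 0.54963814 -0.22724995  0.168     ] bar [0.53469804 0.27994428 0.147     ] [0.51804146 0.15399977 0.147     ] [0.52636975 0.21697203 0.147     ] len 0.1270411841270839 dir deg 82.46616185139344
1.1 [ 0.51861504 -0.25524121  0.26457045] yaw [-1.69871519e+01 -1.50258114e-02  1.79997123e+02]
to cap in tool cm [ 3.78730468 -1.77036225  9.65609051] [ 0.7   0.23 -0.38  1.51  0.09  1.42 -0.96]
```

{"api": "arm_command", "payload": {
  "moves": [1.9,-0.9,0,0,1.9,-0.9,0,0,0,0,0,-6.5,0,0,0,-6.5,0,0,0,-6.5,0,0,0,-6.5,0,0,0,-6.5,0,0,0,-6.5,0,0,0,-6.5,0,0,0,-6.5,0,0,0,-6.5,0,0,0,-6.5]
}}

```text
time: 2.1
ee_pos: [0.5486, -0.2284, 0.2641]
eef_rot: [0.753, 0.658, -0.0, -0.0]
ft_force: [0.3, -0.5, 0.5]
width: 0.0006
grip_force: 0.0
```

Run:
```python
from h import *
s=r.read_state(); i=r.camera_info('wrist'); im=r.camera('wrist'); cv2.imwrite('pics/w1.png',im[:,:,::-1])
print(s['time'],s['ee_pos'],s['eef_rot'],s['joint_positions'].round(2),'cap px',proj('wrist',[.5496,-.2272,.168],i),'tcp px',proj('wrist',s['ee_pos'],i)); print(i)
```

```text
2.1 [ 0.54861963 -0.22844836  0.26413477] [ 7.52839497e-01  6.58204036e-01 -1.80374125e-04 -3.24294163e-04] [ 0.75  0.29 -0.54  1.46  0.15  1.43  0.08] cap px (np.float64(278.28390246212683), np.float64(209.21363430773368)) tcp px (np.float64(277.9181042306304), np.float64(256.3343291667349))
{'fx': 290.4728593714879, 'fy': 290.4728593714879, 'cx': 276.40447107475654, 'cy': 208.68197043816383, 'origin': array([ 0.5582271 , -0.15078721,  0.42593732]), 'attitude': array([-0.14309471,  0.00971411, -0.06654875,  0.98742129])}
```

View pics/w1.png

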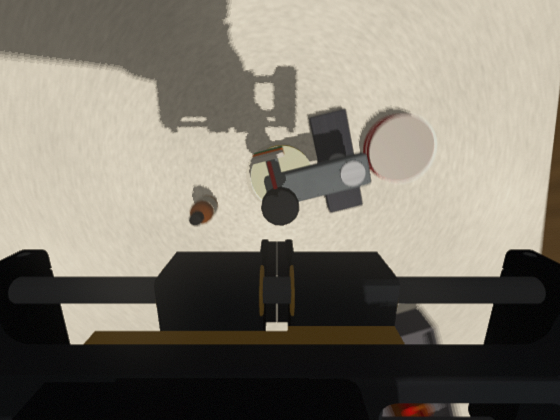

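The cap is at about (280,206) in the wrist view, so it needs a correction of about 3 mm. The dropper and dishes are clear of the gripper.

{"api": "arm_command", "payload": {
  "moves": [0.3,0.2,2,0,0,0,3,0,0,0,2,0,0,0,1,0,0,0,0.7,0,0,0,0.6,0,0,0,0.6,0,0,0,0.6,0,0,0,0.6,0,0,0,0.6,0]
}}

```text
time: 2.98
ee_pos: [0.5518, -0.226, 0.1478]
eef_rot: [0.755, 0.656, 0.0, 0.001]
ft_force: [-1.1, -0.1, 4.1]
width: 0.0006
grip_force: 1.7
```

{"api": "arm_command", "payload": {
  "moves": [0,0,0.5,0,0,0,0.5,0,0,0,0.5,0,0,0,0.4,0,0,0,0.2,0,0,0,0.1,0,0,0,0,0]
}}

```text
time: 3.57
ee_pos: [0.5516, -0.2259, 0.1257]
eef_rot: [0.755, 0.656, 0.0, 0.0]
ft_force: [3.3, -0.8, 4.8]
width: 0.0003
grip_force: 2.4
```

{"api": "arm_command", "payload": {
  "moves": [0,0,0.2,0,0,0,0.1,0,0,0,0.1,0,0,0,0,0,0,0,0,0]
}}

```text
time: 3.98
ee_pos: [0.5517, -0.2259, 0.1225]
eef_rot: [0.755, 0.656, 0.0, 0.001]
ft_force: [1.1, -0.4, 10.2]
width: 0.0002
grip_force: 4.5
```

{"api": "arm_command", "payload": {
  "moves": [0,0,0.02,0,0,0,0,0,0,0,0,0,0,0,0,0]
}}

```text
time: 4.32
ee_pos: [0.5517, -0.226, 0.1225]
eef_rot: [0.755, 0.656, 0.0, 0.001]
ft_force: [0.3, 0.5, 10.6]
width: 0.0005
grip_force: 5.3
```

Run:
```python
from h import *
im=r.camera('side'); cv2.imwrite('pics/s1.png',cv2.resize(im[200:340,160:360,::-1],None,fx=3,fy=3,interpolation=cv2.INTER_CUBIC))
s=r.read_state(); print(s['time'],s['ee_pos'],s['ft_force'])
```

```text
4.3667 [ 0.55169193 -0.22596802  0.12248109] [ 1.62018317 -0.13017625 11.35211494]
```

View pics/s1.png

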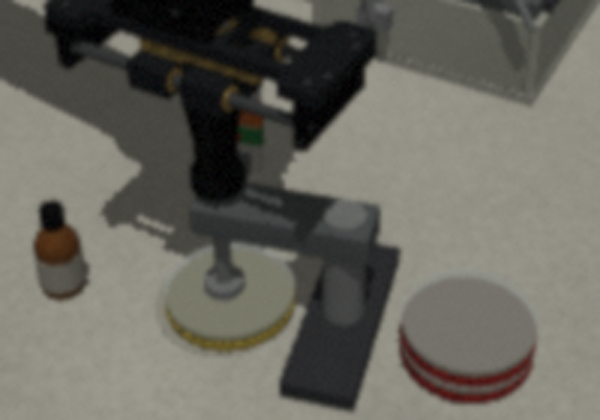

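The foot at (225,285) in the crop bears on the yellow single dish, and the travel of about 45.5 mm agrees with one dish. I'll hold for a second, then release.

{"api": "arm_command", "payload": {
  "moves": [0,0,0,0,0,0,0,0,0,0,0,0,0,0,0,0,0,0,0,0,0,0,0,0,0,0,0,0,0,0,0,0,0,0,0,0,0,0,0,0,0,0,0,0]
}}

```text
time: 5.28
ee_pos: [0.5517, -0.2259, 0.1225]
eef_rot: [0.755, 0.656, 0.0, 0.001]
ft_force: [0.2, -0.3, 10.7]
width: 0.0009
grip_force: 5.3
```

{"api": "arm_command", "payload": {
  "moves": [0,0,-0.5,0,0,0,-0.7,0,0,0,-0.7,0,0,0,-0.7,0,0,0,-0.7,0,0,0,-0.7,0,0,0,-1,0,0,0,-2,0,0,0,-3,0,0,0,-3,0,0,0,-3,0,0,0,-1,0],
  "fingers": 0
}}

```text
time: 6.28
ee_pos: [0.5518, -0.2257, 0.2961]
eef_rot: [0.755, 0.656, 0.001, 0.002]
ft_force: [0.7, -0.2, 0.2]
width: 0.0005
grip_force: 0.0
```

{"api": "arm_command", "payload": {
  "moves": [3.6,-0.7,0,0,3.6,-0.7,0,0,3.6,-0.7,0,0,3.6,-0.7,0,0,3.6,-0.7,0,0,3.6,-0.7,0,0,3.6,-0.7,0,0,3.6,-0.7,0,0,3.6,-0.7,0,0,3.6,-0.7,0,0,3.6,-0.7,0,0,3.6,-0.7,0,0],
  "fingers": 60
}}

```text
time: 7.28
ee_pos: [0.5272, 0.2149, 0.2911]
eef_rot: [0.755, 0.656, -0.001, -0.0]
ft_force: [0.3, -0.1, 0.0]
width: 0.052
grip_force: 0.0
```

Run:
```python
from h import *
s=r.read_state(); i=r.camera_info('wrist'); im=r.camera('wrist'); cv2.imwrite('pics/w2.png',im[:,:,::-1])
np.save('w2.npy',i,allow_pickle=True)
print(s['time'],s['ee_pos'],s['eef_rot'],s['joint_positions'].round(2),'bar px',proj('wrist',np.array([[.5347,.2799,.147],[.518,.154,.147],[.5264,.217,.147]]),i))
```

```text
7.2833 [0.52715643 0.2149321  0.29108152] [ 7.54798811e-01  6.55955814e-01 -8.51858946e-04 -1.76737265e-08] [ 0.2   0.27 -0.81  1.47  0.2   1.49 -0.75] bar px (array([275.76884988, 276.79995123, 276.35325264]), array([135.60981282, 249.72191261, 195.89694957]))
```

View pics/w2.png

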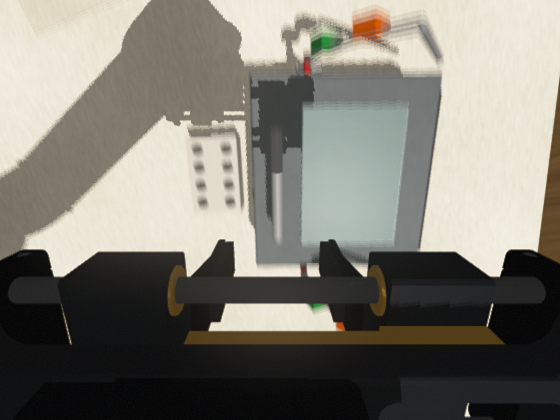

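The bar runs from about (277,128) to (278,240), which is straight between the open fingers at column 278. I'll go down and grip it.

{"api": "arm_command", "payload": {
  "moves": [0.6,0.1,3,0,0,0,3,0,0,0,3,0,0,0,3,0,0,0,2,0,0,0,1.3,0,0,0,0.8,0,0,0,0.2,0,0,0,0,0]
}}

```text
time: 8.08
ee_pos: [0.5301, 0.2196, 0.1287]
eef_rot: [0.755, 0.656, 0.0, -0.0]
ft_force: [0.1, 0.2, 1.1]
width: 0.0523
grip_force: 0.0
```

{"api": "arm_command", "payload": {
  "moves": [0,0,0,0,0,0,0,0,0,0,0,0,0,0,0,0,0,0,0,0,0,0,0,0,0,0,0,0],
  "fingers": 0,
  "squeeze": 20
}}

```text
time: 8.67
ee_pos: [0.53, 0.2195, 0.1284]
eef_rot: [0.755, 0.656, 0.0, 0.0]
ft_force: [-0.7, -0.2, 0.2]
width: 0.0139
grip_force: 1.3
```

{"api": "arm_command", "payload": {
  "moves": [0,0,0,0,0,0,0,0,0,0,0,0,0,0,0,0]
}}

```text
time: 9.0
ee_pos: [0.5291, 0.2196, 0.1281]
eef_rot: [0.754, 0.656, -0.001, -0.0]
ft_force: [-5.9, -0.6, 2.6]
width: 0.0112
grip_force: 20.0
```

{"api": "arm_command", "payload": {
  "moves": [0,0,-0.6,0,0,0.2,-0.6,0,0,0.2,-0.6,0,0,0.25,-0.6,0,0,0.3,-0.6,0,0,0.3,-0.6,0,0,0,0,0]
}}

```text
time: 9.58
ee_pos: [0.5438, 0.2176, 0.165]
eef_rot: [0.755, 0.656, 0.001, 0.0]
ft_force: [4.6, 1.2, -7.7]
width: 0.0107
grip_force: 20.0
```

{"api": "arm_command", "payload": {
  "moves": [0,0.3,-0.5,0,0,0.35,-0.5,0,0,0.35,-0.55,0,0,0.4,-0.5,0,0,0.4,-0.5,0,0,0.4,-0.5,0,0,0,0,0,0,0,0,0]
}}

```text
time: 10.25
ee_pos: [0.5631, 0.2151, 0.1954]
eef_rot: [0.754, 0.656, -0.001, -0.001]
ft_force: [-6.5, 1.0, -1.1]
width: 0.0116
grip_force: 20.0
```

Run:
```python
from h import *
s=r.read_state(); print(s['time'],s['ee_pos'],s['ft_force'])
t=r.camera('top')[:,:,::-1]; d=r.camera('side')[:,:,::-1]; cv2.imwrite('pics/top2.png',t); cv2.imwrite('pics/side2.png',d)
k=lambda im,x,y:cv2.resize(im[y:y+130,x:x+130],None,fx=3,fy=3,interpolation=cv2.INTER_CUBIC)
cv2.imwrite('pics/c2.png',np.hstack([k(t,105,140),k(d,250,105)]))
```

```text
10.25 [0.56313759 0.21514088 0.19538975] [-6.51210587  0.96500703 -1.12703994]
```

View pics/c2.png

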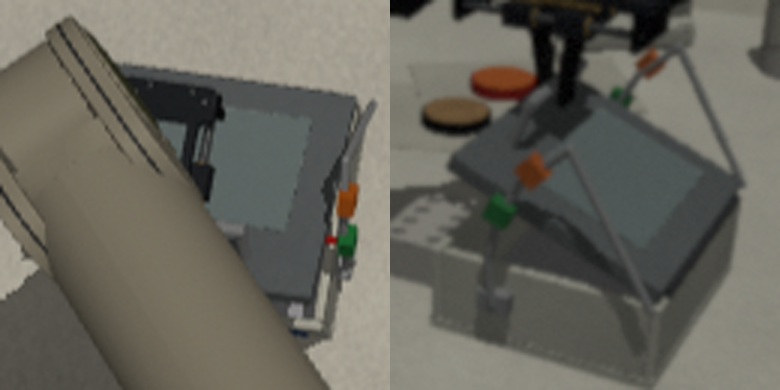

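In the top view the red pointer at crop (330,240) lines up with the green mark at (347,240). The side view has the pointer hidden by the green mark. I'll ease the residual side force and check with the wrist camera.

{"api": "arm_command", "payload": {
  "moves": [0,-0.1,-0.05,0,0,0,0,0,0,0,0,0,0,0,0,0,0,0,0,0,0,0,0,0]
}}

```text
time: 10.85
ee_pos: [0.5631, 0.2151, 0.1954]
eef_rot: [0.755, 0.656, 0.0, -0.0]
ft_force: [-0.6, 4.3, -5.1]
width: 0.0111
grip_force: 20.0
```

Run:
```python
from h import *
i=r.camera_info('wrist'); im=r.camera('wrist')[:,:,::-1]; s=r.read_state(); print(s['time'],s['ee_pos'],s['ft_force'],s['width'],s['joint_vel'].round(3))
cv2.imwrite('pics/w3.png',im)
# incubator frame from the bar (shut) and yaw -7.8deg; pointer geometry about the hinge
ex=np.array([np.cos(-.136),np.sin(-.136),0]); ey=np.array([-ex[1],ex[0],0])
h=np.array([.5285,.2235,.09])+.185*ex
# marks: intersect colour centroids with the +y arc plane
hsv=cv2.cvtColor(im,cv2.COLOR_BGR2HSV)
for n,lo,hi in(('red',(0,170,60),(5,255,255)),('orange',(7,150,80),(16,255,255)),('green',(50,120,50),(80,255,255))):
    k,l,st,c=cv2.connectedComponentsWithStats(cv2.inRange(hsv,lo,hi))
    for j in range(1,k):
        if st[j,4]>15:
            o,d=ray('wrist',*c[j],i); p=o+d*(((h+.134*ey-o)@ey)/(d@ey)); q=p-h
            print(n,c[j].round(),st[j,4],'x,z mm',(q@ex*1e3).round(),(q[2]*1e3).round(),'ang',np.arctan2(q[2],-q@ex).round(3),'rad',np.hypot(q[2],q@ex).round(3))
```

```text
10.9 [0.56305853 0.2150761  0.19536035] [-0.11280134  4.6370358  -6.34576799] 0.01134379250713059 [ 0.    -0.002 -0.001  0.001 -0.    -0.001  0.   ]
red [292.  43.] 188 x,z mm -138.0 14.0 ang 0.105 rad 0.139
red [414. 409.] 121 x,z mm -180.0 315.0 ang 1.052 rad 0.363
orange [346.   4.] 327 x,z mm -114.0 92.0 ang 0.678 rad 0.146
orange [368.  10.] 146 x,z mm -100.0 83.0 ang 0.693 rad 0.13
green [290.  17.] 976 x,z mm -142.0 73.0 ang 0.472 rad 0.16
green [308.  33.] 74 x,z mm -128.0 41.0 ang 0.308 rad 0.135
```

View pics/w3.png

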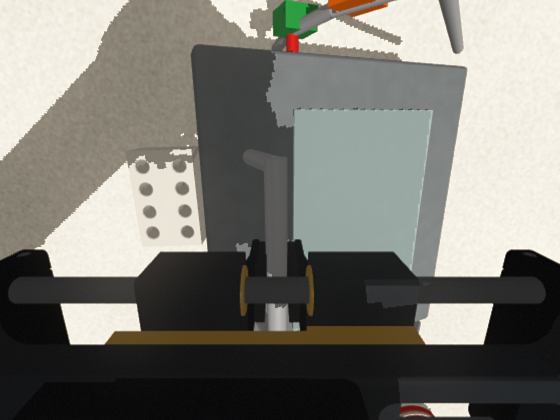

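The red pointer at (292,43) meets the middle of the green mark at (293,18), which agrees with the 0.40 rad worked out from the arm position. The lid is steady, and the rack, dishes and bottle haven't moved.

```bash
python3 -c "
from bench import r
print(r.close_job())"
```

```text
the job is handed in; nothing more can be done
None
```

The gauge read a single dish (about 45.5 mm travel, held for over a second at about 10.5 N, then released), and I handed the job in with the gripper holding the lid at the green marks, about 0.40 rad.

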